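Clamp a cable-joint housing in the bench screw clamp

ROBOT

A 7-joint arm with a two-finger parallel gripper is mounted at the origin on the work surface. World frame = base frame: x ahead of the robot, y to its left, z up, the work surface at z = 0. Lengths are in m, angles in rad, forces in N, time in s.
With the tool pointing down it reaches from about 0.425 to 0.825 m from the base axis. Payload 3.6 kg.
Tool frame: the origin (TCP) lies at the very end of the fingers, on their centre line; the grasp point (between the pads) lies 19 mm behind it; x points along the fingers, y is the direction in which the jaws open and shut, and the axes are right-handed (so a half turn about x gives the same grasp; the last joint's range is limited). The gripper opens to 85 mm and grips with 20 to 120 N. Pads are 22 mm wide; open, the fingers measure 114 mm over their backs; the gripper's body (76 mm by 85 mm) begins 54 mm behind the grasp point. The pads swing forward as they close: fully open they stand 13 mm farther back than shut.
Start: joints at [-0.026, 0.615, -0.013, 1.423, 0.008, 1.103, -0.04], TCP at [0.65, 0, 0.231] pointing down, gripper open.
Joint ranges: [-3.12, 3.12], [-0.3, 2.06], [-1.34, 1.32], [0.26, 2.42], [-1.36, 4.5], [0.01, 1.98], [-2.84, 2.84]. Speed limits (rad/s): [2.79, 2.79, 3.14, 3.14, 3.14, 3.14, 3.14].

INTERFACE

Orientations are given as a unit quaternion [w, x, y, z].
In Python, from station import status, optics, env, nets gives the robot as it stands.
- The arm moves only by the tool move_arm, never from a script. Its argument "commands" is a list of rows, each an object of numbers: "grip": the opening, from 0 (shut) to 1 (fully open); "tx", "ty", "tz": the shift along the tool's x, y, z in mm; "wx", "wy", "wz": the turn, a rotation vector about the tool's x, y, z in degrees. A call has 1 to 10 rows; each row shifts and turns the commanded pose from where the row before left it, along the tool's axes as they then stand; what a row does not reach is not made up. A row lasts 1/8 s, in which the tool goes at most 62.5 mm and 10.7 degrees, less where a joint would pass 70% of its speed; a pose out of reach is approached as far as the arm can. A call with a gripper value outside its range is refused whole. The fingers move at their own pace and stop on an object; the grip force is fixed at half the most. Time passes only in rows, so rows that do not move let the fingers close. It gives the time, the measured TCP pose, the force and the opening at its end, in the units of the state.
- status.sense(): the state, without advancing time (a new reading comes with each control period).
- optics.grab_frame(name): name is "scene" or "side" or "wrist"; returns (picture, depth): 480x640x3 uint8, blue, green, red; 480x640 float32, m along the optical axis (not along the pixel's ray), 0 where there is no reading.
- optics.camera_info(name): a dict with "fx", "fy", "cx", "cy" (pixels), "extrinsics" (4x4, takes a point from world to camera coordinates); the wrist camera has in their place "hand_eye" (4x4, takes a point from camera to tool coordinates, whose origin is the TCP and whose axes are the tool frame's). Camera axes: x right, y down, z forward; pixel columns grow to the right and rows downward; lengths in m; the calibration is good to about 2 mm. The wrist camera is an equidistant fisheye: a pixel r from the principal point sees the ray r / f radians off the axis. A picture is of the moment at which its call begins: read the wrist's pose just before it. camera_info takes no time and is no camera call.
- env.hand_in(): hands the job in, once; it reports no verdict.
Trained networks look in the newest picture that a camera, given by its name, has taken for a name from the list of things; names that differ only in an ending like _2 or _b are one class to them, and where a whole thing is asked for, a point or a joint stands for the part that bears it (a point fixed in the world has none). Each returns a list of dicts, best first, with "confidence" (0 to 1); they miss things now and then, are a little off and sometimes report something else, mostly with a low value. They report only what shows in the picture. A call takes as long as a camera call. They do not tell look-alikes from the thing itself.
- nets.trace(camera, label): "region" (480x640 bool, what is visible of it) and "rect" ([left, top, right, bottom] in pixels, round what is visible of it).
The state is a dict: "time": time; "qpos": joint angles; "qd": joint speeds; "tau": joint torques, N m; "ee_pos": TCP position; "ee_rot": TCP orientation; "ft_force": force on the tool from outside, world axes, zero at the start; "moment": the same for the moment, N m; "gripper_width": opening from 0.0 (shut) to 1.0 (fully open).
Only numpy, scipy, OpenCV 4.12 (cv2) and the standard library are available. Lean on these libraries where they do the work, as an engineer would, in place of code of your own. Each camera call takes 0.05 s, during which the arm holds its last target. There are 200 camera calls.

TASK

Gently push the aluminium housing along its guides under the clamp's bridge until its far end is fully home against the end stop. Then take hold of the T-handle and turn it clockwise (seen from above) until you feel the resistance rise clearly and the housing is firmly clamped, but stop before you crush it, and let go. Leave the tape roll, the screwdriver and the jar where they are.

Things in the scene. Friction and masses are not known exactly. Their poses are not given: they have to be found in the camera images.
- fixture: bench screw clamp, bolted down; base plate 170 x 130 x 12 mm. Origin on the bench, on the screw's vertical axis; +x is the way the housing is pushed, z up. Anvil 55 mm wide, x = -85 to +50 mm, top at z = 30 mm. Two guides, 43 mm apart inside, up to z = 42 mm, x = -70 to +50 mm
- stop_foot (a point): lower middle of the end stop's face (fixture x = +50 mm, z = 30 mm); the stop is 55 mm wide, its top 24 mm above this point; axes as the fixture's
- bridge_top (a point): middle of the bridge's top face, 117 mm above the bench, on the screw's axis; axes as the fixture's. Crossbar 126 mm long (y), 32 mm wide (x), 25 mm deep, on two posts 80 mm apart inside (112 mm outside); on it a brass nut of radius 15 mm, 8 mm high
- spindle: the clamp screw with what it carries: T-handle above, round foot (28 mm diameter) below. Origin on its axis, at the start level with the bridge top. It sinks 2.5 mm per radian of clockwise turn (from above), is self-locking, and stays where let go. At the start the foot hangs 2 to 6.5 mm above the housing: unknown, different each time
- tbar: the T-handle's dark steel bar: 84 mm long (its x), 12 mm wide, 14 mm high, with a collar of 19 mm diameter, 7 mm long, on each end; the stem below it is 10 mm thick. Origin mid-bar, on the screw's axis, 168 mm above the bench at the start; z up. Turns up to 7 rad clockwise, seen from above, to tighten.
- housing: aluminium housing to be clamped, a closed box with ribbed sides, 150 mm long (x), 40 wide (y), 26 high; origin centre of underside. Lies on the anvil between the guides (1.5 mm play a side), near end towards the robot, 15 to 30 mm short of the stop. Home: its origin at fixture x = -25 mm. 0.17 to 0.35 kg, slides under 1 to 3 N, to 8 N if it rubs on a guide; over 45 N harms it
- near_end (a point): centre of the housing's end face towards the robot, 13 mm above its underside; pushed home it is at fixture x = -100 mm; axes as the housing's
- tape_roll: bystander: black tape roll lying flat, 72 mm diameter, 19 mm high; origin in the centre of its underside
- screwdriver: bystander: screwdriver lying on the bench, about 200 mm long
- grease_jar: bystander: small grey jar with black lid, 52 mm diameter, 50 mm high; origin in the centre of its underside
- screw_axis (a point): point on the screw's axis in the nut, 121 mm above the bench. Feel of the screw: drag 0.32 N m while turning; of it, a part (0 to all) stays on a hand that stops and holds. From first touch the torque rises some 0.35 N m per radian. Right: 0.10 to 0.27 N m above that of the free screw read in the same way, same steps (foot presses 40 to 110 N). 0.30 above (120 N) crushes the housing
Things that resemble listed ones, but are neither listed nor needed, are in the scene too. There is more than one size of the fixture; the one meant has the size given above. Several things have the shape of the housing; the one meant has the colours described above.

How it is judged:
By the outcome, as a careful person would: the job done as asked, in the order asked, and still so for the second after the job is handed in, with the robot touching nothing.
It also fails if it takes over 61 s, if anything falls off the work surface, if the arm or the gripper's body presses on something with over 40 N, if the wrist force passes 120 N, or if a joint passes its speed limit or range.

## Working session

There is one attempt and no reset: what is moved stays moved. The work goes in short steps, Python scripts to look and compute and a tool call to move; the robot and the scene stay as the last step left them, time stands still between calls to the robot, and variables do not carry over. Pictures are saved under pics/ and viewed, about 8 in all and at most 12, crops included, and the job is handed in when it is done.

Besides the shell and the picture viewer there is one more tool, called after "Request:" as name(argument=value, ...), one argument or row to a line, values as JSON. move_arm: Moves the arm, as the interface text tells. Its arguments: {"type":"object","properties":{"commands":{"type":"array"}},"required":["commands"]}

```bash
ls; mkdir -p pics; cat > h.py <<'E'
import numpy as np,cv2
from station import status,optics,env,nets
from scipy.spatial.transform import Rotation as R
def rot(q): return R.from_quat([q[1],q[2],q[3],q[0]]).as_matrix()
def world(cam,dep):
    c=optics.camera_info(cam); v,u=np.mgrid[0:480,0:640]
    P=np.stack([(u-c['cx'])/c['fx']*dep,(v-c['cy'])/c['fy']*dep,dep],-1)
    E=np.linalg.inv(np.array(c['extrinsics'])); return P@E[:3,:3].T+E[:3,3]
def proj(cam,p):
    c=optics.camera_info(cam);E=np.array(c['extrinsics']);q=E[:3,:3]@np.array(p)+E[:3,3]
    return c['fx']*q[0]/q[2]+c['cx'],c['fy']*q[1]/q[2]+c['cy']
E
python3 - <<'E'
from h import *
print(status.sense())
for cam in['scene','side']:
    im,d=optics.grab_frame(cam); cv2.imwrite(f'pics/{cam}0.png',im); np.savez(f'/tmp/{cam}0.npz',im=im,d=d)
    W=world(cam,d)
    for l in['fixture','housing','tbar','tape_roll','screwdriver','grease_jar']:
        for r in nets.trace(cam,l):
            m=r['region']&(d>0); print(cam,l,round(r['confidence'],2),[int(x) for x in r['rect']],m.sum(),np.round(np.median(W[m],0),3),np.round(W[m].max(0),3))
E
```

```text
pics
{'time': 0.0, 'qpos': array([-0.02653003,  0.61594425, -0.01260446,  1.42491573,  0.0081044 ,
        1.10337678, -0.04039408]), 'qd': array([-0.00115876,  0.00139426,  0.00046194,  0.00100551, -0.00099124,
        0.00229507,  0.00116642]), 'tau': array([ 1.38264377e-04, -4.69217670e+01,  2.59523503e-01, -1.71036780e+01,
        1.00907375e-02,  9.80606623e-03,  4.10031795e-07]), 'ee_pos': array([6.49234269e-01, 2.10344889e-05, 2.30116343e-01]), 'ee_rot': array([ 0.49938711,  0.49931538,  0.50065947, -0.50063635]), 'ft_force': array([-0.13827655, -0.55839528, -0.12672512]), 'moment': array([0.03529515, 0.00372442, 0.00613345]), 'gripper_width': 1.000819788275234}
scene fixture 0.92 [216, 239, 300, 370] 6208 [ 0.657 -0.099  0.041] [ 0.724 -0.018  0.179]
scene fixture 0.77 [315, 220, 354, 266] 1679 [0.528 0.107 0.019] [0.725 0.181 0.297]
scene fixture 0.65 [244, 255, 272, 330] 729 [ 0.647 -0.086  0.055] [ 0.666 -0.044  0.06 ]
scene fixture 0.58 [300, 364, 369, 459] 4398 [ 0.86  -0.047  0.02 ] [0.908 0.023 0.122]
scene fixture 0.48 [242, 235, 265, 314] 634 [ 0.643 -0.094  0.173] [
[... 1156 characters left out ...]
 0.121]
side housing 0.95 [324, 203, 382, 234] 1097 [ 0.567 -0.069  0.054] [ 0.635 -0.041  0.093]
side housing 0.84 [423, 232, 480, 296] 1598 [0.356 0.002 0.024] [0.414 0.067 0.03 ]
side tbar 0.88 [305, 154, 350, 175] 335 [ 0.641 -0.092  0.171] [0.716 0.01  0.253]
side tbar 0.71 [210, 185, 237, 194] 178 [ 0.85  -0.042  0.114] [ 0.931 -0.03   0.121]
side tbar 0.52 [360, 257, 391, 276] 189 [0.507 0.11  0.115] [0.538 0.127 0.119]
side tape_roll 0.73 [282, 259, 319, 290] 568 [0.662 0.069 0.015] [0.698 0.098 0.022]
side screwdriver 0.67 [309, 158, 387, 171] 366 [ 0.563 -0.281  0.02 ] [ 0.702 -0.09   0.171]
side grease_jar 0.67 [277, 172, 295, 201] 522 [ 0.743 -0.149  0.036] [ 0.778 -0.135  0.053]
```

```bash
python3 - <<'E'
from h import *
a=np.load('/tmp/scene0.npz')['im'];b=np.load('/tmp/side0.npz')['im']
A=cv2.resize(a[180:470,120:400],None,fx=2,fy=2,interpolation=2);B=cv2.resize(b[140:340,190:490],None,fx=2,fy=2)
cv2.imwrite('pics/a.png',A);cv2.imwrite('pics/b.png',B)
E
```

```text
(no output)
```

View pics/a.png

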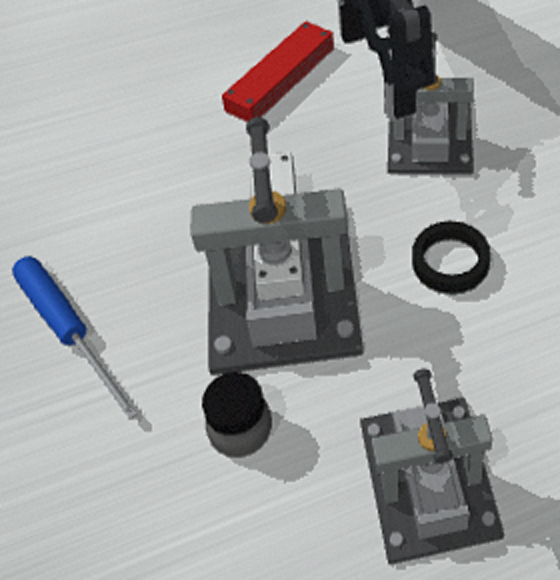

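View pics/b.png

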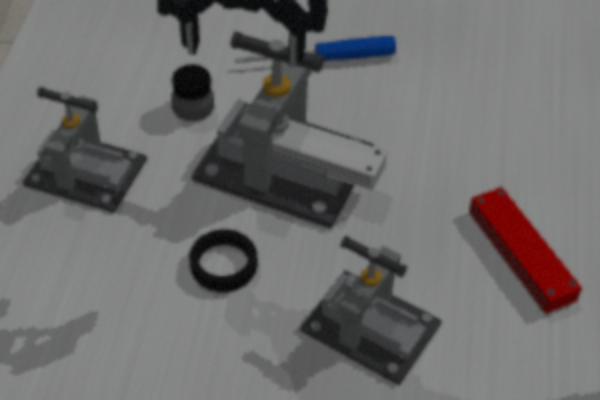

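The meant fixture is the large one (scene ≈(258,300), side ≈(325,205)). The two at scene ≈(335,410) and (335,240) are smaller. The aluminium housing lies in the large fixture (side (350,218)), and the red one (scene (258,217)) is the look-alike. Next I measure bridge, T-bar and housing geometrically.

```bash
python3 - <<'E'
from h import *
for cam in['scene','side']:
    z=np.load(f'/tmp/{cam}0.npz');d=z['d'];W=world(cam,d);W[d<=0]=-9
    near=(np.hypot(W[...,0]-.63,W[...,1]+.09)<.16)
    def rect(name,m):
        m=m&near; n,lab,st,c=cv2.connectedComponentsWithStats(m.astype(np.uint8)); 
        if n<2: print(cam,name,'none');return
        k=1+st[1:,4].argmax(); p=W[lab==k]; r=cv2.minAreaRect((p[:,:2]*1000).astype(np.float32))
        print(cam,name,len(p),'ctr',np.round(r[0],1),'size',np.round(r[1],1),'ang',round(r[2],1),'z',np.round(np.percentile(p[:,2],[5,50,95]),4), 'mean',np.round(p.mean(0),4),'pix',st[k][:4])
    Z=W[...,2]
    rect('bridge',(Z>.111)&(Z<.120)); rect('tbar',(Z>.158)&(Z<.184)&(W[...,1]<-.0)); rect('housing',(Z>.051)&(Z<.060)); rect('base',(Z>.006)&(Z<.016)); rect('nut',(Z>.122)&(Z<.129))
E
```

```text
scene bridge 1059 ctr [636.6 -92.4] size [124.7  34.9] ang 75.9 z [0.1126 0.1163 0.1181] mean [ 0.639  -0.0936  0.1161] pix [216 275  78  25]
scene tbar 485 ctr [636.1 -92.6] size [18.2 99.4] ang 76.6 z [0.1649 0.1743 0.1776] mean [ 0.6427 -0.0941  0.1734] pix [243 239  16  53]
scene housing 336 ctr [641.8 -93.6] size [40.3 43. ] ang 76.5 z [0.0526 0.0554 0.0574] mean [ 0.6485 -0.0944  0.0553] pix [247 300  25  24]
scene base 2242 ctr [647.7 -95.8] size [130.  127.6] ang 75.4 z [0.0088 0.0115 0.014 ] mean [ 0.6688 -0.0998  0.0115] pix [224 297  78  70]
scene nut 50 ctr [637.2 -82.6] size [ 8.5 23.7] ang 81.3 z [0.1233 0.1246 0.1263] mean [ 0.637  -0.0829  0.1246] pix [256 276   7  12]
side bridge 408 ctr [636.1 -81.6] size [106.6  32.3] ang 75.5 z [0.1124 0.1152 0.1182] mean [ 0.6364 -0.0713  0.1153] pix [309 171  34  37]
side tbar 251 ctr [650.5 -96.6] size [17.8 62.5] ang 80.4 z [0.1608 0.1718 0.1769] mean [ 0.6506 -0.094   0.1702] pix [305 156  29  16]
side housing 752 ctr [574.2 -75.6] size [ 43.9 123.1] ang 76.3 z [0.0518 0.0545 0.0571] mean [ 0.5704 -0.074   0.0545] pix [326 200  57  29]
side base 1074 ctr [632.9 -54.9] size [ 64.7 171.6] ang 76.6 z [0.0072 0.0106 0.0145] mean [ 0.6284 -0.0451  0.0106] pix [286 210  81  44]
side nut 84 ctr [633.5 -90.5] size [27.5 27.5] ang 7.6 z [0.1222 0.1237 0.127 ] mean [ 0.6337 -0.0894  0.124 ] pix [321 178  14  10]
```

Request:
move_arm(
  commands=[
    {"grip": 0,"wx": 7},
    {"grip": 0,"wx": 7},
    {"grip": 0,"ty": -30,"tz": 19},
    {"grip": 0,"ty": -30,"tz": 19},
    {"grip": 0,"ty": -30,"tz": 19},
    {"grip": 0,"ty": -30,"tz": 18},
    {"grip": 0,"ty": -31,"tz": 18},
    {"grip": 0,"tx": 30},
    {"grip": 0,"tx": 30},
    {"grip": 0},
  ],
)

```text
$.commands[0]: bad value
```

Request:
move_arm(
  commands=[
    {"grip": 0,"tx": 0,"ty": 0,"tz": 0,"wx": 7,"wy": 0,"wz": 0},
    {"grip": 0,"tx": 0,"ty": 0,"tz": 0,"wx": 7,"wy": 0,"wz": 0},
  ],
)

```text
time: 0.95
ee_pos: [0.65, -0.0, 0.2313]
ee_rot: [0.434, 0.558, 0.434, -0.558]
ft_force: [0.4, -1.4, -0.1]
gripper_width: 0.605
```

Request:
move_arm(
  commands=[
    {"grip": 0,"tx": 0,"ty": -30,"tz": 19,"wx": 0,"wy": 0,"wz": 0},
    {"grip": 0,"tx": 0,"ty": -30,"tz": 19,"wx": 0,"wy": 0,"wz": 0},
    {"grip": 0,"tx": 0,"ty": -30,"tz": 19,"wx": 0,"wy": 0,"wz": 0},
    {"grip": 0,"tx": 0,"ty": -30,"tz": 18,"wx": 0,"wy": 0,"wz": 0},
    {"grip": 0,"tx": 0,"ty": -31,"tz": 18,"wx": 0,"wy": 0,"wz": 0},
    {"grip": 0,"tx": 40,"ty": 0,"tz": 0,"wx": 0,"wy": 0,"wz": 0},
    {"grip": 0,"tx": 40,"ty": 0,"tz": 0,"wx": 0,"wy": 0,"wz": 0},
    {"grip": 0,"tx": 40,"ty": 0,"tz": 0,"wx": 0,"wy": 0,"wz": 0},
    {"grip": 0,"tx": 0,"ty": 0,"tz": 0,"wx": 0,"wy": 0,"wz": 0},
  ],
)

```text
time: 2.08
ee_pos: [0.479, -0.0534, 0.1094]
ee_rot: [-0.434, -0.556, -0.437, 0.559]
ft_force: [-0.4, 0.9, 0.5]
gripper_width: 0.002
```

```bash
python3 - <<'E'
from h import *
s=status.sense(); print(s['ee_pos'],s['qpos'],s['moment'],s['gripper_width'])
a,da=optics.grab_frame('scene');b,db=optics.grab_frame('side');
s=status.sense();w,dw=optics.grab_frame('wrist')
A=cv2.resize(a[190:330,180:340],(420,368));B=cv2.resize(b[140:270,270:430],(420,341))
o=np.zeros((590,800,3),np.uint8);o[:220,:380]=cv2.resize(A,(380,220)) if 0 else cv2.resize(a[200:315,190:390],(380,220));o[:220,400:780]=cv2.resize(b[140:255,260:459],(380,220));o[225:585,160:640]=cv2.resize(w,(480,360))
cv2.imwrite('pics/c.png',o); print({k:v for k,v in optics.camera_info('wrist').items()})
E
```

```text
[ 0.47899509 -0.05344586  0.10940294] [ 0.03776437  0.53791036  0.04075442  2.03232763 -0.03838123  0.57833818
 -0.13915082] [-0.0154326   0.03363403 -0.00239915] 0.001925068408508139
{'fx': 371.64829954431775, 'fy': 371.64829954431775, 'cx': 318.36046221852365, 'cy': 238.43929252971336, 'hand_eye': array([[-5.47426857e-04, -2.67892322e-01,  9.63448704e-01,
        -1.42252302e-01],
       [ 9.99999701e-01,  3.80068367e-04,  6.73875099e-04,
         2.13433209e-04],
       [-5.46702340e-04,  9.63448784e-01,  2.67892033e-01,
        -6.88470713e-02],
       [ 0.00000000e+00,  0.00000000e+00,  0.00000000e+00,
         1.00000000e+00]])}
```

View pics/c.png

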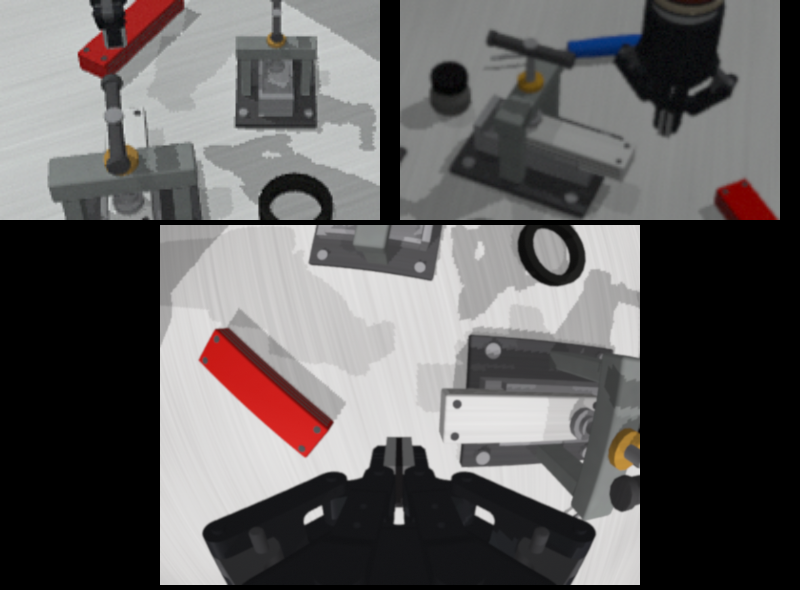

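Request:
move_arm(
  commands=[
    {"grip": 0,"tx": 8,"ty": 0,"tz": 0,"wx": -10,"wy": 0,"wz": 0},
    {"grip": 0,"tx": 8,"ty": 0,"tz": 0,"wx": -10,"wy": 0,"wz": 0},
    {"grip": 0,"tx": 8,"ty": 0,"tz": 0,"wx": -10,"wy": 0,"wz": 0},
    {"grip": 0,"tx": 8,"ty": 0,"tz": 0,"wx": -10,"wy": 0,"wz": 0},
    {"grip": 0,"tx": 8,"ty": 0,"tz": 0,"wx": -10,"wy": 0,"wz": 0},
    {"grip": 0,"tx": 8,"ty": 0,"tz": 0,"wx": -10,"wy": 0,"wz": 0},
    {"grip": 0,"tx": 8,"ty": 0,"tz": 0,"wx": -10,"wy": 0,"wz": 0},
    {"grip": 0,"tx": 8,"ty": 0,"tz": 0,"wx": -10,"wy": 0,"wz": 0},
    {"grip": 0,"tx": 10,"ty": 0,"tz": 0,"wx": -10,"wy": 0,"wz": 0},
    {"grip": 0,"tx": 0,"ty": 0,"tz": 0,"wx": 0,"wy": 0,"wz": 0},
  ],
)

```text
time: 3.48
ee_pos: [0.482, -0.0543, 0.0383]
ee_rot: [0.702, 0.087, 0.701, -0.087]
ft_force: [-0.5, 0.8, 0.2]
gripper_width: 0.004
```

```bash
cat >> h.py <<'E'
A=np.array([.6365,-.0925]);ex=np.array([np.cos(np.radians(14)),-np.sin(np.radians(14))]);ey=np.array([-ex[1],ex[0]])
def fx(s=None):
    s=s or status.sense();p=(s['ee_pos'][:2]-A)*1000;r=rot(s['ee_rot'])
    f=s['ft_force']
    print('t',round(s['time'],2),'fix x,y,z',np.round([p@ex,p@ey,s['ee_pos'][2]*1000],1),'tooly ang',np.round(np.degrees(np.arctan2(r[1,1],r[0,1])),1),'tilt',np.round(r[:2,0],3),'F',np.round([f[:2]@ex,f[:2]@ey,f[2]],1),'M',np.round(s['moment'],3),'q7',round(s['qpos'][6],2),'grip',round(s['gripper_width'],3))
E
python3 -c "
from h import *
fx()
d=optics.grab_frame('side')[1];W=world('side',d);Z=W[...,2]
m=(Z>.051)&(Z<.06)&(np.hypot(W[...,0]-.57,W[...,1]+.075)<.09)
n,l,st,c=cv2.connectedComponentsWithStats(m.astype(np.uint8));k=1+st[1:,4].argmax();p=(W[l==k][:,:2]-A)*1000
print(np.percentile(p@ex,[0,.5,2]),np.percentile(p@ey,[1,50,99]))
"
```

```text
t 3.48 fix x,y,z [-159.2   -0.3   38.3] tooly ang 75.8 tilt [ 0.002 -0.001] F [-0.7  0.7  0.2] M [-0.01   0.011 -0.003] q7 0.9 grip 0.004
[-126.16747956 -125.71307047 -124.14580566] [-19.30789606   2.58510843  21.15081663]
```

Request:
move_arm(
  commands=[
    {"grip": 0,"tx": 3,"ty": 0,"tz": 8,"wx": 0,"wy": 0,"wz": 0},
    {"grip": 0,"tx": 0,"ty": 0,"tz": 8,"wx": 0,"wy": 0,"wz": 0},
    {"grip": 0,"tx": 0,"ty": 0,"tz": 3,"wx": 0,"wy": 0,"wz": 0},
    {"grip": 0,"tx": 0,"ty": 0,"tz": 3,"wx": 0,"wy": 0,"wz": 0},
    {"grip": 0,"tx": 0,"ty": 0,"tz": 3,"wx": 0,"wy": 0,"wz": 0},
    {"grip": 0,"tx": 0,"ty": 0,"tz": 3,"wx": 0,"wy": 0,"wz": 0},
  ],
)

```text
time: 4.28
ee_pos: [0.507, -0.0604, 0.0341]
ee_rot: [0.701, 0.086, 0.703, -0.086]
ft_force: [-2.4, 0.1, 1.6]
gripper_width: -0.004
```

```bash
python3 -c "
from h import *
fx()"
```

```text
t 4.28 fix x,y,z [-133.4   -0.2   34.1] tooly ang 76.0 tilt [-0.003 -0.   ] F [-2.4 -0.4  1.6] M [ 0.088  0.444 -0.041] q7 0.93 grip -0.004
```

Request:
move_arm(
  commands=[
    {"grip": 0,"tx": 0,"ty": 0,"tz": 2,"wx": 0,"wy": 0,"wz": 0},
    {"grip": 0,"tx": 0,"ty": 0,"tz": 2,"wx": 0,"wy": 0,"wz": 0},
    {"grip": 0,"tx": 0,"ty": 0,"tz": 2,"wx": 0,"wy": 0,"wz": 0},
    {"grip": 0,"tx": 0,"ty": 0,"tz": 2,"wx": 0,"wy": 0,"wz": 0},
    {"grip": 0,"tx": 0,"ty": 0,"tz": 2,"wx": 0,"wy": 0,"wz": 0},
  ],
)

```text
time: 4.9
ee_pos: [0.518, -0.0629, 0.0343]
ee_rot: [0.702, 0.086, 0.702, -0.086]
ft_force: [-0.8, 0.3, -0.9]
gripper_width: -0.001
```

```bash
python3 -c "
from h import *
fx()"
```

```text
t 4.9 fix x,y,z [-122.2    0.    34.3] tooly ang 76.0 tilt [-0.  0.] F [-0.8  0.1 -0.9] M [0.021 0.214 0.028] q7 0.94 grip -0.001
```

Sliding lightly. I continue, slower near the stop.

Request:
move_arm(
  commands=[
    {"grip": 0,"tx": 0,"ty": 0,"tz": 1.5,"wx": 0,"wy": 0,"wz": 0},
    {"grip": 0,"tx": 0,"ty": 0,"tz": 1.5,"wx": 0,"wy": 0,"wz": 0},
    {"grip": 0,"tx": 0,"ty": 0,"tz": 1.5,"wx": 0,"wy": 0,"wz": 0},
    {"grip": 0,"tx": 0,"ty": 0,"tz": 1.5,"wx": 0,"wy": 0,"wz": 0},
    {"grip": 0,"tx": 0,"ty": 0,"tz": 1,"wx": 0,"wy": 0,"wz": 0},
  ],
)

```text
time: 5.52
ee_pos: [0.5247, -0.0646, 0.0343]
ee_rot: [0.702, 0.086, 0.702, -0.086]
ft_force: [-1.6, 0.1, -0.1]
gripper_width: -0.002
```

```bash
python3 -c "
from h import *
fx()"
```

```text
t 5.53 fix x,y,z [-115.2    0.    34.3] tooly ang 76.0 tilt [0. 0.] F [-1.5 -0.3 -0.1] M [0.102 0.221 0.006] q7 0.94 grip -0.002
```

Request:
move_arm(
  commands=[
    {"grip": 0,"tx": 0,"ty": 0,"tz": 1,"wx": 0,"wy": 0,"wz": 0},
    {"grip": 0,"tx": 0,"ty": 0,"tz": 1,"wx": 0,"wy": 0,"wz": 0},
  ],
)

```text
time: 5.78
ee_pos: [0.5266, -0.065, 0.0343]
ee_rot: [0.702, 0.086, 0.702, -0.086]
ft_force: [-0.1, 0.4, -0.6]
gripper_width: -0.004
```

```bash
python3 -c "
from h import *
fx()"
```

```text
t 5.78 fix x,y,z [-1.133e+02  1.000e-01  3.430e+01] tooly ang 76.0 tilt [-0.  0.] F [-0.2  0.3 -0.6] M [0.086 0.227 0.042] q7 0.95 grip -0.004
```

Request:
move_arm(
  commands=[
    {"grip": 0,"tx": 0,"ty": 0,"tz": 1,"wx": 0,"wy": 0,"wz": 0},
  ],
)

```text
time: 5.9
ee_pos: [0.5273, -0.0652, 0.0343]
ee_rot: [0.702, 0.086, 0.702, -0.086]
ft_force: [-2.9, -0.4, 1.9]
gripper_width: 0.003
```

```bash
python3 -c "
from h import *
fx()"
```

```text
t 5.9 fix x,y,z [-1.126e+02  1.000e-01  3.430e+01] tooly ang 76.0 tilt [-0.001  0.   ] F [-2.8 -1.1  1.9] M [ 0.154  0.486 -0.021] q7 0.95 grip 0.003
```

Request:
move_arm(
  commands=[
    {"grip": 0,"tx": 0,"ty": 0,"tz": 1,"wx": 0,"wy": 0,"wz": 0},
  ],
)

```text
time: 6.02
ee_pos: [0.5272, -0.0653, 0.0343]
ee_rot: [0.701, 0.086, 0.703, -0.086]
ft_force: [-4.8, 1.1, 3.5]
gripper_width: 0.002
```

```bash
python3 -c "
from h import *
fx()"
```

```text
t 6.03 fix x,y,z [-112.6   -0.    34.3] tooly ang 76.0 tilt [-0.003 -0.   ] F [-4.9 -0.1  3.5] M [ 0.275  0.955 -0.007] q7 0.95 grip 0.002
```

Request:
move_arm(
  commands=[
    {"grip": 0,"tx": 0,"ty": 0,"tz": 1,"wx": 0,"wy": 0,"wz": 0},
    {"grip": 0,"tx": 0,"ty": 0,"tz": 1,"wx": 0,"wy": 0,"wz": 0},
  ],
)

```text
time: 6.28
ee_pos: [0.5272, -0.0653, 0.0341]
ee_rot: [0.699, 0.086, 0.704, -0.086]
ft_force: [-8.6, 2.7, 6.0]
gripper_width: -0.002
```

```bash
python3 -c "
from h import *
fx()"
```

```text
t 6.28 fix x,y,z [-1.126e+02 -1.000e-01  3.410e+01] tooly ang 76.0 tilt [-0.007  0.   ] F [-9.   0.6  6. ] M [ 0.454  1.599 -0.039] q7 0.95 grip -0.002
```

Request:
move_arm(
  commands=[
    {"grip": 0,"tx": 0,"ty": 0,"tz": 1,"wx": 0,"wy": 0,"wz": 0},
    {"grip": 0,"tx": 0,"ty": 0,"tz": 1,"wx": 0,"wy": 0,"wz": 0},
  ],
)

```text
time: 6.52
ee_pos: [0.5272, -0.0654, 0.034]
ee_rot: [0.698, 0.085, 0.706, -0.086]
ft_force: [-9.9, 1.8, 8.3]
gripper_width: 0.002
```

```bash
python3 -c "
from h import *
fx()
d=optics.grab_frame('scene')[1];W=world('scene',d);Z=W[...,2];p=(W[...,:2]-A)*1000;X=p@ex;Y=p@ey
m=(d>0)&(abs(Y)<16)&(X>15)&(X<85)&(Z>.03)
for a in range(30,80,3):
  k=m&(X>=a)&(X<a+3)
  if k.sum(): print(a,k.sum(),np.round(np.percentile(Z[k],[10,50,90])*1000,1))
"
```

```text
t 6.53 fix x,y,z [-1.126e+02 -1.000e-01  3.400e+01] tooly ang 76.1 tilt [-0.011  0.   ] F [-10.1  -0.7   8.3] M [ 0.545  2.101 -0.064] q7 0.95 grip 0.002
30 45 [ 54.1  56.2 174.8]
33 41 [ 54.   56.8 174.5]
36 33 [ 54.6  56.9 174.9]
39 42 [ 54.2  56.1 161.7]
42 52 [ 54.7  56.5 176.2]
45 107 [ 54.  164.6 174.1]
48 50 [ 53.   54.9 175. ]
51 35 [51.9 53.1 54.4]
54 26 [52.1 53.3 54.9]
57 168 [32.6 43.2 52.9]
60 5 [37.6 42.3 54.2]
```

Request:
move_arm(
  commands=[
    {"grip": 0,"tx": 0,"ty": 0,"tz": -10,"wx": 0,"wy": 0,"wz": 0},
    {"grip": 0,"tx": 0,"ty": 0,"tz": -15,"wx": 0,"wy": 0,"wz": 0},
    {"grip": 0.5,"tx": -45,"ty": 0,"tz": 0,"wx": 0,"wy": 0,"wz": 0},
    {"grip": 0.5,"tx": -45,"ty": 0,"tz": 0,"wx": 0,"wy": 0,"wz": 0},
    {"grip": 0.5,"tx": -45,"ty": 0,"tz": 0,"wx": 0,"wy": 0,"wz": 0},
    {"grip": 0.5,"tx": -45,"ty": 0,"tz": 0,"wx": 0,"wy": 0,"wz": 0},
    {"grip": 0.5,"tx": 0,"ty": 0,"tz": 40,"wx": 0,"wy": 0,"wz": 0},
    {"grip": 0.5,"tx": 0,"ty": 0,"tz": 40,"wx": 0,"wy": 0,"wz": 0},
    {"grip": 0.5,"tx": 0,"ty": 0,"tz": 40,"wx": 0,"wy": 0,"wz": 0},
    {"grip": 0.5,"tx": 0,"ty": 0,"tz": 0,"wx": 0,"wy": 0,"wz": 0},
  ],
)

```text
time: 7.82
ee_pos: [0.6275, -0.091, 0.2138]
ee_rot: [0.703, 0.087, 0.7, -0.087]
ft_force: [-0.2, 0.6, 0.1]
gripper_width: 0.498
```

```bash
python3 - <<'E'
from h import *
fx()
for cam in['scene','side']:
    im,d=optics.grab_frame(cam);W=world(cam,d);p=(W[...,:2]-A)*1000;X=p@ex;Y=p@ey;Z=W[...,2]*1000
    if cam=='side':
        m=(Z>51)&(Z<60)&(abs(Y)<25)&(X<-25)&(X>-140);print('near end',np.percentile(X[m],[0,.5,2]))
    m=(Z>158)&(Z<184)&(abs(Y)<30)&(abs(X)<60)
    n,l,st,c=cv2.connectedComponentsWithStats(m.astype(np.uint8));k=1+st[1:,4].argmax();q=np.stack([X[l==k],Y[l==k]],-1).astype(np.float32)
    print(cam,len(q),cv2.minAreaRect(q),st[k])
im,d=optics.grab_frame('wrist')
b=optics.grab_frame('side')[0]
cv2.imwrite('pics/d.png',np.hstack([cv2.resize(im,(400,300)),cv2.resize(b[110:260,270:470],(400,300))]))
E
```

```text
t 7.83 fix x,y,z [ -9.1  -0.7 213.8] tooly ang 75.9 tilt [ 0.004 -0.   ] F [-0.4  0.6  0.1] M [-0.008  0.038 -0.043] q7 1.15 grip 0.498
scene 484 ((-0.06565475463867188, -0.16283321380615234), (99.30963134765625, 18.27199363708496), 0.5640094876289368) [243 239  16  53 484]
near end [-103.30892695 -102.65828183 -101.69434811]
side 387 ((-3.1148338317871094, 0.5566139221191406), (98.84134674072266, 18.73969268798828), 0.8930548429489136) [305 156  47  21 387]
```

View pics/d.png

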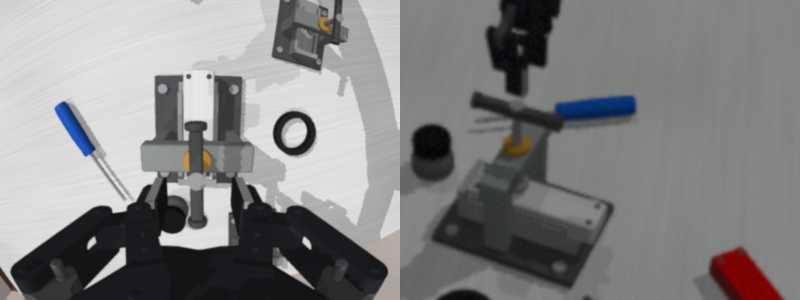

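Request:
move_arm(
  commands=[
    {"grip": 0.5,"tx": 0,"ty": 0.8,"tz": 7.5,"wx": 0,"wy": 0,"wz": 0},
    {"grip": 0.5,"tx": 20,"ty": 0,"tz": 0,"wx": 0,"wy": 0,"wz": 0},
    {"grip": 0.5,"tx": 20,"ty": 0,"tz": 0,"wx": 0,"wy": 0,"wz": 0},
    {"grip": 0.5,"tx": 15,"ty": 0,"tz": 0,"wx": 0,"wy": 0,"wz": 0},
    {"grip": 0.5,"tx": 9,"ty": 0,"tz": 0,"wx": 0,"wy": 0,"wz": 0},
    {"grip": 0.5,"tx": 0,"ty": 0,"tz": 0,"wx": 0,"wy": 0,"wz": 0},
  ],
)

```text
time: 8.78
ee_pos: [0.6318, -0.0905, 0.1498]
ee_rot: [0.702, 0.086, 0.702, -0.086]
ft_force: [0.4, 0.1, -0.0]
gripper_width: 0.501
```

```bash
python3 - <<'E'
from h import *
fx()
im,d=optics.grab_frame('wrist')
b=optics.grab_frame('side')[0]; 
cv2.imwrite('pics/e.png',np.hstack([cv2.resize(im[160:460,120:520],(400,300)),cv2.resize(b[110:260,270:470],(400,300))]))
E
```

```text
t 8.78 fix x,y,z [ -5.    0.8 149.8] tooly ang 76.0 tilt [-0.001  0.   ] F [ 0.4  0.2 -0. ] M [-0.015 -0.002  0.048] q7 1.12 grip 0.501
```

View pics/e.png

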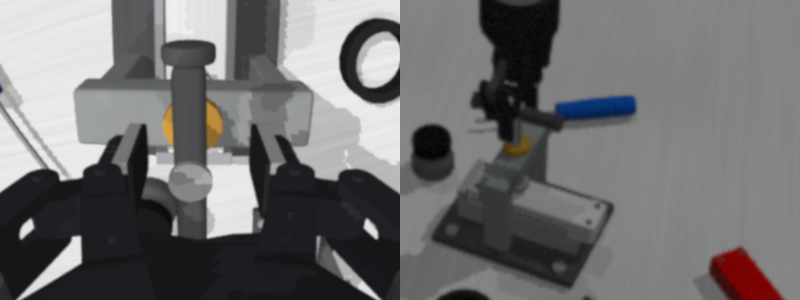

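```bash
python3 - <<'E'
from h import *
s=status.sense();im,d=optics.grab_frame('wrist');c=optics.camera_info('wrist')
g=cv2.cvtColor(im,6); sub=(g[320:370,280:340]>95).astype(np.uint8); n,l,st,ce=cv2.connectedComponentsWithStats(sub)
print(st[1:],ce[1:])
k=l[342-320,310-280]; cu,cv_=ce[k]+[280,320]; print(k,cu,cv_,d[342,310])
for u,v in[(cu,cv_),(310,342)]:
    x,y=u-c['cx'],v-c['cy'];r=np.hypot(x,y);t=r/c['fx'];ray=np.array([np.sin(t)*x/r,np.sin(t)*y/r,np.cos(t)])
    H=np.array(c['hand_eye']);Rw=rot(s['ee_rot']);dw=Rw@H[:3,:3]@ray;o=Rw@H[:3,3]+s['ee_pos']
    P1=o+dw*d[int(v),int(u)]/ray[2]
    for z in(.175,.178): P=o+dw*(z-o[2])/dw[2];print(z,np.round([(P[:2]-A)@ex*1000,(P[:2]-A)@ey*1000],1))
    print(P1,np.round([(P1[:2]-A)@ex*1000,(P1[:2]-A)@ey*1000],1))
E
```

```text
[[   0    0   60   50 2221]] [[33.36560108 19.57451598]]
1 313.36560108059433 339.57451598379106 0.13119332
0.175 [-0.3  0.5]
0.178 [-2.1  0.6]
[ 0.63475396 -0.09146925  0.17773486] [-1.9  0.6]
0.175 [ 0.8 -0.7]
0.178 [-1.1 -0.6]
[ 0.6360442  -0.09307099  0.17675398] [-0.3 -0.7]
```

Request:
move_arm(
  commands=[
    {"grip": 0.5,"tx": 0,"ty": -0.8,"tz": 4,"wx": 0,"wy": 0,"wz": 0},
    {"grip": 0.5,"tx": 0,"ty": 0,"tz": 0,"wx": 0,"wy": 0,"wz": 0},
    {"grip": 0,"tx": 0,"ty": 0,"tz": 0,"wx": 0,"wy": 0,"wz": 0},
    {"grip": 0,"tx": 0,"ty": 0,"tz": 0,"wx": 0,"wy": 0,"wz": 0},
    {"grip": 0,"tx": 0,"ty": 0,"tz": 0,"wx": 0,"wy": 0,"wz": 0},
    {"grip": 0,"tx": 0,"ty": 0,"tz": 0,"wx": 0,"wy": 0,"wz": 0},
    {"grip": 0,"tx": 0,"ty": 0,"tz": 0,"wx": 0,"wy": 0,"wz": 0},
  ],
)

```text
time: 9.8
ee_pos: [0.6354, -0.0939, 0.1505]
ee_rot: [0.702, 0.086, 0.702, -0.087]
ft_force: [-2.6, -4.2, 4.7]
gripper_width: 0.125
```

```bash
python3 -c "
from h import *
fx()"
```

```text
t 9.8 fix x,y,z [ -0.8  -1.7 150.5] tooly ang 76.0 tilt [-0.001 -0.002] F [-1.5 -4.7  4.7] M [-0.984  0.573  0.175] q7 1.12 grip 0.125
```

Request:
move_arm(
  commands=[
    {"grip": 0,"tx": -1,"ty": -1.6,"tz": 0,"wx": 0,"wy": 0,"wz": 0},
    {"grip": 0,"tx": 0,"ty": 0,"tz": 0,"wx": 0,"wy": 0,"wz": 0},
  ],
)

```text
time: 10.05
ee_pos: [0.6352, -0.094, 0.1507]
ee_rot: [0.702, 0.086, 0.702, -0.086]
ft_force: [-0.3, -2.7, -1.4]
gripper_width: 0.13
```

```bash
python3 -c "
from h import *
for i in range(4): fx(); optics.grab_frame('wrist')"
```

```text
t 10.05 fix x,y,z [ -0.9  -1.8 150.7] tooly ang 76.0 tilt [-0.  0.] F [ 0.3 -2.7 -1.4] M [-0.657  0.098  0.195] q7 1.12 grip 0.13
t 10.1 fix x,y,z [ -0.9  -1.8 150.7] tooly ang 76.0 tilt [-0.001 -0.   ] F [ 0.7 -3.2 -1.2] M [-0.705  0.031  0.193] q7 1.12 grip 0.129
t 10.15 fix x,y,z [ -0.9  -1.8 150.7] tooly ang 76.0 tilt [-0.001 -0.   ] F [ 0.4 -4.2 -1.9] M [-0.748  0.086  0.196] q7 1.12 grip 0.123
t 10.2 fix x,y,z [ -0.9  -1.8 150.7] tooly ang 76.0 tilt [-0.001 -0.   ] F [ 0.8 -4.2 -2.2] M [-0.738  0.052  0.211] q7 1.12 grip 0.124
```

Request:
move_arm(
  commands=[
    {"grip": 0,"tx": 0.22,"ty": -0.5,"tz": 0,"wx": 5,"wy": 0,"wz": 0},
    {"grip": 0,"tx": 0.22,"ty": 0,"tz": 0,"wx": 5,"wy": 0,"wz": 0},
    {"grip": 0,"tx": 0.22,"ty": 0,"tz": 0,"wx": 5,"wy": 0,"wz": 0},
    {"grip": 0,"tx": 0.22,"ty": 0,"tz": 0,"wx": 5,"wy": 0,"wz": 0},
  ],
)

```text
time: 10.75
ee_pos: [0.6351, -0.0943, 0.1499]
ee_rot: [0.676, 0.207, 0.676, -0.207]
ft_force: [-0.8, -3.5, -2.9]
gripper_width: 0.125
```

```bash
python3 -c "
from h import *
fx()"
```

```text
t 10.75 fix x,y,z [ -0.9  -2.1 149.9] tooly ang 55.9 tilt [-0. -0.] F [ 0.1 -3.6 -2.9] M [-0.728 -0.021  0.309] q7 0.83 grip 0.125
```

Request:
move_arm(
  commands=[
    {"grip": 0,"tx": 0.22,"ty": 0,"tz": 0,"wx": 5,"wy": 0,"wz": 0},
    {"grip": 0,"tx": 0.22,"ty": 0,"tz": 0,"wx": 5,"wy": 0,"wz": 0},
  ],
)

```text
time: 11.0
ee_pos: [0.6351, -0.0944, 0.1494]
ee_rot: [0.655, 0.265, 0.655, -0.266]
ft_force: [0.4, -3.9, -2.6]
gripper_width: 0.128
```

```bash
python3 -c "
from h import *
fx()"
```

```text
t 11.0 fix x,y,z [ -0.9  -2.2 149.4] tooly ang 45.9 tilt [-0. -0.] F [ 1.3 -3.7 -2.6] M [-0.824  0.032  0.292] q7 0.69 grip 0.128
```

Request:
move_arm(
  commands=[
    {"grip": 0,"tx": 0.22,"ty": 0,"tz": 0,"wx": 5,"wy": 0,"wz": 0},
    {"grip": 0,"tx": 0.22,"ty": 0,"tz": 0,"wx": 5,"wy": 0,"wz": 0},
  ],
)

```text
time: 11.25
ee_pos: [0.6351, -0.0945, 0.149]
ee_rot: [0.63, 0.321, 0.63, -0.322]
ft_force: [-0.4, -4.2, -3.3]
gripper_width: 0.124
```

```bash
python3 -c "
from h import *
fx()"
```

```text
t 11.25 fix x,y,z [ -0.9  -2.2 149. ] tooly ang 35.9 tilt [-0.001 -0.   ] F [ 0.6 -4.2 -3.3] M [-0.811  0.057  0.348] q7 0.55 grip 0.124
```

Request:
move_arm(
  commands=[
    {"grip": 0,"tx": 0.22,"ty": 0,"tz": 0,"wx": 5,"wy": 0,"wz": 0},
    {"grip": 0,"tx": 0.22,"ty": 0,"tz": 0,"wx": 5,"wy": 0,"wz": 0},
  ],
)

```text
time: 11.5
ee_pos: [0.635, -0.0945, 0.1485]
ee_rot: [0.599, 0.375, 0.599, -0.376]
ft_force: [-0.8, -3.5, -2.5]
gripper_width: 0.122
```

```bash
python3 -c "
from h import *
fx()"
```

```text
t 11.5 fix x,y,z [ -1.   -2.3 148.5] tooly ang 25.9 tilt [-0.001 -0.001] F [ 0.1 -3.6 -2.5] M [-0.805  0.018  0.376] q7 0.4 grip 0.122
```

Request:
move_arm(
  commands=[
    {"grip": 0,"tx": 0.22,"ty": 0,"tz": 0,"wx": 5,"wy": 0,"wz": 0},
    {"grip": 0,"tx": 0.22,"ty": 0,"tz": 0,"wx": 5,"wy": 0,"wz": 0},
  ],
)

```text
time: 11.75
ee_pos: [0.6349, -0.0946, 0.1481]
ee_rot: [0.564, 0.426, 0.564, -0.426]
ft_force: [-0.8, -3.1, -1.2]
gripper_width: 0.126
```

```bash
python3 -c "
from h import *
fx()"
```

```text
t 11.75 fix x,y,z [ -1.   -2.5 148.1] tooly ang 15.9 tilt [-0.001 -0.001] F [ 0.  -3.2 -1.2] M [-0.887  0.046  0.353] q7 0.26 grip 0.126
```

Request:
move_arm(
  commands=[
    {"grip": 0,"tx": 0.22,"ty": 0,"tz": 0,"wx": 5,"wy": 0,"wz": 0},
    {"grip": 0,"tx": 0.22,"ty": 0,"tz": 0,"wx": 5,"wy": 0,"wz": 0},
  ],
)

```text
time: 12.0
ee_pos: [0.6348, -0.0947, 0.1476]
ee_rot: [0.525, 0.473, 0.525, -0.474]
ft_force: [-2.1, -4.0, -2.4]
gripper_width: 0.128
```

```bash
python3 -c "
from h import *
fx()"
```

```text
t 12.0 fix x,y,z [ -1.2  -2.5 147.6] tooly ang 5.9 tilt [-0.001 -0.001] F [-1.1 -4.4 -2.4] M [-0.898  0.174  0.32 ] q7 0.12 grip 0.128
```

Request:
move_arm(
  commands=[
    {"grip": 0,"tx": 0.22,"ty": 0,"tz": 0,"wx": 5,"wy": 0,"wz": 0},
    {"grip": 0,"tx": 0.22,"ty": 0,"tz": 0,"wx": 5,"wy": 0,"wz": 0},
  ],
)

```text
time: 12.25
ee_pos: [0.6347, -0.0947, 0.1472]
ee_rot: [-0.482, -0.517, -0.482, 0.518]
ft_force: [-1.4, -3.1, -1.8]
gripper_width: 0.13
```

```bash
python3 -c "
from h import *
fx()"
```

```text
t 12.25 fix x,y,z [ -1.2  -2.6 147.2] tooly ang -4.1 tilt [-0.001 -0.001] F [-0.6 -3.4 -1.8] M [-0.903  0.173  0.336] q7 -0.02 grip 0.13
```

Request:
move_arm(
  commands=[
    {"grip": 0,"tx": 0.22,"ty": 0,"tz": 0,"wx": 5,"wy": 0,"wz": 0},
    {"grip": 0,"tx": 0.22,"ty": 0,"tz": 0,"wx": 5,"wy": 0,"wz": 0},
  ],
)

```text
time: 12.5
ee_pos: [0.6346, -0.0947, 0.1468]
ee_rot: [-0.435, -0.557, -0.435, 0.558]
ft_force: [-1.8, -4.4, -1.5]
gripper_width: 0.127
```

```bash
python3 -c "
from h import *
fx()"
```

```text
t 12.5 fix x,y,z [ -1.4  -2.6 146.8] tooly ang -14.1 tilt [-0.001 -0.001] F [-0.6 -4.7 -1.5] M [-0.913  0.24   0.362] q7 -0.16 grip 0.127
```

Request:
move_arm(
  commands=[
    {"grip": 0,"tx": 0.22,"ty": 0,"tz": 0,"wx": 5,"wy": 0,"wz": 0},
    {"grip": 0,"tx": 0.22,"ty": 0,"tz": 0,"wx": 5,"wy": 0,"wz": 0},
  ],
)

```text
time: 12.75
ee_pos: [0.6344, -0.0947, 0.1463]
ee_rot: [-0.384, -0.593, -0.385, 0.594]
ft_force: [-2.7, -4.0, -1.2]
gripper_width: 0.127
```

```bash
python3 -c "
from h import *
fx()"
```

```text
t 12.75 fix x,y,z [ -1.5  -2.6 146.3] tooly ang -24.1 tilt [-0.002 -0.001] F [-1.6 -4.5 -1.2] M [-0.924  0.316  0.345] q7 -0.3 grip 0.127
```

Request:
move_arm(
  commands=[
    {"grip": 0,"tx": 0.22,"ty": 0,"tz": 0,"wx": 5,"wy": 0,"wz": 0},
    {"grip": 0,"tx": 0.22,"ty": 0,"tz": 0,"wx": 5,"wy": 0,"wz": 0},
  ],
)

```text
time: 13.0
ee_pos: [0.6344, -0.0947, 0.1459]
ee_rot: [-0.331, -0.624, -0.331, 0.625]
ft_force: [-2.6, -4.2, -1.1]
gripper_width: 0.127
```

```bash
python3 -c "
from h import *
fx()"
```

```text
t 13.0 fix x,y,z [ -1.6  -2.6 145.9] tooly ang -34.1 tilt [-0.002 -0.001] F [-1.5 -4.7 -1.1] M [-0.902  0.411  0.334] q7 -0.45 grip 0.127
```

Request:
move_arm(
  commands=[
    {"grip": 0,"tx": 0.22,"ty": 0,"tz": 0,"wx": 5,"wy": 0,"wz": 0},
    {"grip": 0,"tx": 0.22,"ty": 0,"tz": 0,"wx": 5,"wy": 0,"wz": 0},
  ],
)

```text
time: 13.25
ee_pos: [0.6342, -0.0946, 0.1454]
ee_rot: [-0.276, -0.65, -0.276, 0.652]
ft_force: [-2.6, -3.8, -0.6]
gripper_width: 0.126
```

```bash
python3 -c "
from h import *
fx()"
```

```text
t 13.25 fix x,y,z [ -1.7  -2.6 145.4] tooly ang -44.1 tilt [-0.002 -0.001] F [-1.6 -4.3 -0.6] M [-0.985  0.452  0.337] q7 -0.59 grip 0.126
```

Request:
move_arm(
  commands=[
    {"grip": 0,"tx": 0.22,"ty": 0,"tz": 0,"wx": 5,"wy": 0,"wz": 0},
    {"grip": 0,"tx": 0.22,"ty": 0,"tz": 0,"wx": 5,"wy": 0,"wz": 0},
  ],
)

```text
time: 13.5
ee_pos: [0.6342, -0.0945, 0.1451]
ee_rot: [-0.218, -0.672, -0.218, 0.674]
ft_force: [-2.6, -4.7, -0.2]
gripper_width: 0.127
```

```bash
python3 -c "
from h import *
fx()"
```

```text
t 13.5 fix x,y,z [ -1.8  -2.5 145.1] tooly ang -54.1 tilt [-0.002 -0.001] F [-1.4 -5.2 -0.2] M [-0.966  0.496  0.323] q7 -0.73 grip 0.127
```

Request:
move_arm(
  commands=[
    {"grip": 0,"tx": 0.22,"ty": 0,"tz": 0,"wx": 5,"wy": 0,"wz": 0},
    {"grip": 0,"tx": 0.22,"ty": 0,"tz": 0,"wx": 5,"wy": 0,"wz": 0},
  ],
)

```text
time: 13.75
ee_pos: [0.6341, -0.0944, 0.1448]
ee_rot: [-0.159, -0.688, -0.159, 0.69]
ft_force: [-2.7, -3.6, 0.8]
gripper_width: 0.129
```

```bash
python3 -c "
from h import *
fx()"
```

```text
t 13.75 fix x,y,z [ -1.8  -2.5 144.8] tooly ang -64.1 tilt [-0.002 -0.001] F [-1.7 -4.1  0.8] M [-0.888  0.647  0.455] q7 -0.87 grip 0.129
```

Request:
move_arm(
  commands=[
    {"grip": 0,"tx": 0.22,"ty": 0,"tz": 0,"wx": 5,"wy": 0,"wz": 0},
    {"grip": 0,"tx": 0.22,"ty": 0,"tz": 0,"wx": 5,"wy": 0,"wz": 0},
  ],
)

```text
time: 14.0
ee_pos: [0.634, -0.0943, 0.1445]
ee_rot: [-0.098, -0.699, -0.098, 0.701]
ft_force: [-3.4, -3.9, 2.3]
gripper_width: 0.128
```

```bash
python3 -c "
from h import *
fx()"
```

```text
t 14.0 fix x,y,z [ -1.9  -2.4 144.5] tooly ang -74.0 tilt [-0.003 -0.001] F [-2.3 -4.6  2.3] M [-0.845  0.717  0.5  ] q7 -1.01 grip 0.128
```

Request:
move_arm(
  commands=[
    {"grip": 0,"tx": 0.1,"ty": 0,"tz": 0,"wx": 5,"wy": 0,"wz": 0},
  ],
)

```text
time: 14.12
ee_pos: [0.634, -0.0943, 0.1444]
ee_rot: [-0.068, -0.703, -0.068, 0.705]
ft_force: [-3.4, -3.8, 1.4]
gripper_width: 0.128
```

```bash
python3 -c "
from h import *
fx()
for i in range(4): optics.grab_frame('wrist');fx()"
```

```text
t 14.12 fix x,y,z [ -2.   -2.4 144.4] tooly ang -79.0 tilt [-0.003 -0.001] F [-2.4 -4.5  1.4] M [-0.881  0.751  0.522] q7 -1.08 grip 0.128
t 14.18 fix x,y,z [ -2.   -2.3 144.4] tooly ang -79.1 tilt [-0.003 -0.001] F [-2.9 -3.7  1.5] M [-0.883  0.764  0.473] q7 -1.08 grip 0.129
t 14.22 fix x,y,z [ -2.   -2.3 144.4] tooly ang -78.9 tilt [-0.003 -0.001] F [-2.7 -5.6  2. ] M [-0.934  0.778  0.447] q7 -1.07 grip 0.132
t 14.28 fix x,y,z [ -2.   -2.3 144.4] tooly ang -78.9 tilt [-0.003 -0.001] F [-2.8 -4.   1.6] M [-0.866  0.712  0.321] q7 -1.07 grip 0.125
t 14.32 fix x,y,z [ -2.   -2.4 144.4] tooly ang -78.9 tilt [-0.003 -0.001] F [-1.3 -4.5  1.1] M [-0.834  0.734  0.331] q7 -1.07 grip 0.126
```

Request:
move_arm(
  commands=[
    {"grip": 0.5,"tx": 0,"ty": 0,"tz": 0,"wx": 0,"wy": 0,"wz": 0},
    {"grip": 0.5,"tx": 0,"ty": 0,"tz": 0,"wx": 0,"wy": 0,"wz": 0},
    {"grip": 0.5,"tx": 0,"ty": 0,"tz": 0,"wx": 0,"wy": 0,"wz": 0},
    {"grip": 0.5,"tx": 0,"ty": 0,"tz": 0,"wx": 0,"wy": 0,"wz": 0},
    {"grip": 0.5,"tx": -15,"ty": 0,"tz": 0,"wx": 0,"wy": 0,"wz": 0},
    {"grip": 0.5,"tx": -25,"ty": 0,"tz": 0,"wx": 0,"wy": 0,"wz": 0},
    {"grip": 0.5,"tx": -30,"ty": 0,"tz": 0,"wx": 0,"wy": 0,"wz": 0},
    {"grip": 0.5,"tx": -30,"ty": 0,"tz": 0,"wx": 0,"wy": 0,"wz": 0},
    {"grip": 0.5,"tx": 0,"ty": 0,"tz": 0,"wx": 0,"wy": 0,"wz": 0},
  ],
)

```text
time: 15.45
ee_pos: [0.6371, -0.095, 0.2488]
ee_rot: [0.068, 0.707, 0.067, -0.701]
ft_force: [0.3, 0.3, -0.0]
gripper_width: 0.501
```

```bash
python3 - <<'E'
from h import *
fx()
ims=[]
for cam in['scene','side']:
    im,d=optics.grab_frame(cam);ims.append(im);W=world(cam,d);p=(W[...,:2]-A)*1000;X=p@ex;Y=p@ey;Z=W[...,2]*1000
    if cam=='side':
        m=(Z>51)&(Z<60)&(abs(Y)<25)&(X<-25)&(X>-140);print('near end',np.percentile(X[m],[0,.5,2]))
    m=(Z>150)&(Z<178)&(np.hypot(X,Y)<60)
    n,l,st,c=cv2.connectedComponentsWithStats(m.astype(np.uint8));k=1+st[1:,4].argmax();q=np.stack([X[l==k],Y[l==k]],-1).astype(np.float32)
    print(cam,len(q),cv2.minAreaRect(q),np.median(Z[l==k]))
    for t in['tape_roll','screwdriver','grease_jar']:
        r=nets.trace(cam,t)
        if r: m=r[0]['region']&(d>0);print(t,[int(x) for x in r[0]['rect']],np.round(np.median(W[m],0),3))
cv2.imwrite('pics/f.png',np.hstack([cv2.resize(ims[0][200:400,150:370],(400,364)),cv2.resize(ims[1][110:292,270:470],(400,364))]))
E
```

```text
t 15.45 fix x,y,z [  1.2  -2.3 248.8] tooly ang -79.0 tilt [ 0.008 -0.001] F [ 0.2  0.4 -0. ] M [0.017 0.073 0.026] q7 -1.1 grip 0.501
scene 533 ((0.03908538818359375, -0.3678245544433594), (98.53661346435547, 18.300779342651367), 26.19552230834961) 167.8731709744976
tape_roll [326, 290, 366, 330] [0.668 0.059 0.017]
screwdriver [127, 309, 187, 386] [ 0.588 -0.281  0.021]
grease_jar [220, 365, 255, 410] [ 0.759 -0.165  0.048]
near end [-103.38067153 -102.63932566 -101.20327695]
side 405 ((-2.5987586975097656, -0.2634162902832031), (96.96158599853516, 19.745824813842773), 26.855010986328125) 165.18869535919967
tape_roll [280, 256, 318, 288] [0.663 0.067 0.016]
screwdriver [351, 155, 386, 169] [ 0.561 -0.283  0.02 ]
grease_jar [277, 169, 297, 199] [ 0.742 -0.15   0.04 ]
```

View pics/f.png

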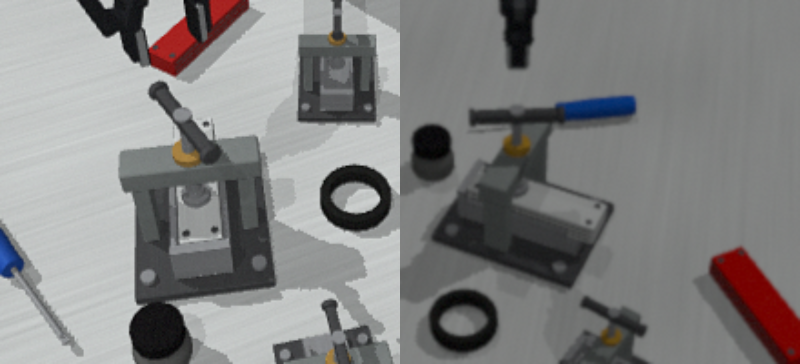

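The bar turned about 154° clockwise and the foot is on the housing. The housing is still home, the bystanders haven't moved, and the gripper is clear above.

```bash
python3 -c "
from h import *
print(env.hand_in())"
```

```text
the job is handed in; nothing more can be done
None
```

I pushed the aluminium housing home, tightened the T-handle clockwise until the resistance rose clearly, and let go. The job was handed in at about 15.5 s.

- **Housing home:** it slid under light force (at most about 3 N), then stopped dead against about 10 N. The scene camera showed no gap between the housing and the stop. The near end reads 102.6 mm before the axis in the side camera. That camera also puts the bar about 3 mm short, so this agrees with the 100 mm expected. The near end did not shift during clamping.
- **Clamping:** the bar turned about 154°. Free-screw torque read about 0.335 N m and the last moving reading was 0.522 N m. That is roughly 0.19 N m above free, inside the 0.10 to 0.27 range. Single readings scattered by about ±0.03 N m. After stopping, the held reading fell back to about 0.33 N m. I had no free-screw hold reading taken the same way, so I relied on the moving readings.
- **Side load:** the grip was slightly off-centre, which put a steady sideways load of about 4 to 5 N on the bar while turning.
- **Bystanders:** the tape roll, screwdriver and jar were found where they had been, to within about 4 mm. At the end the gripper was about 75 mm above the handle, reading zero force.

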